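# Close the pastry-cutter case: fold the lid tab over and tuck its edge under the lip

### The job

Close the white case of pastry cutters: with the fingertips, push its open, sprung metal lid tab over from the outside until it lies flat, then push it along by its thumb ledge until its free edge is tucked fully home beneath the case's retaining lip, so that it stays shut when you let go. Touch only the outside of the tab, never the black rubber food seal on its inside; nothing is to be pinched or lifted. Leave the other things on the table where they are.

Things in the scene. Friction and masses are not known exactly. Their poses are not given: they have to be found in the camera images.
- case: White plastic open-topped case, 124 mm (its x) by 112 mm (its y), walls 55 mm high, fixed firmly to the table, turned up to 0.6 rad; thin steel ring cutters inside up to 44 mm high. Origin: centre of its underside, on the table. The retaining lip is on its -x side (roughly toward the robot), the tab's hinge at its +x side between two steel cheeks (y = +-56 to +-61 mm, x 22 to 58 mm, 64 mm high).
- lip_edge (a point): Middle of the lower inner edge of the retaining lip: a 4 mm thick shelf as wide as the case that overhangs inward from its -x wall, from x = -62 to x = -40 mm in the case's frame, underside 63 mm and top 67 mm above the table. Axes as those of the case.
- hinge (a point): Middle of the tab's hinge axis, which runs along the case's y, 57.5 mm above the table. With the tab's slide at 0 it lies at x = +45 mm in the case's frame, and it moves toward the case's -x with the slide.
- tab (a joint): Hinge angle of the lid tab, rad: 0 = folded flat over the case (upper face 59 mm above the table), 1.57 = upright, more = leaning away from the lip; stop at 1.95. Starts near upright. A light spring (0.035 N m/rad, rest at 1.7) raises the tab again at least part-way when let go untucked; pushing it over takes 1 to 2 N.
- runner (a joint): Slide of the tab's hinge in its slots toward the lip (the case's -x), m: 0 = fully back, with the folded tab's edge 5 mm short of the lip; 0.014 = fully home, edge 9 mm beneath the lip. Starts at 0 to 0.002. It stays where it is left; friction about 5 N. If the tab is folded while slid forward it lands on top of the lip.
- tab_edge (a point): Middle of the tab's free edge, half-way through its thickness. The tab is an aluminium plate 3 mm thick and 104 mm wide, its free edge 80 mm from the hinge axis.
- ledge (a point): On the tab's outer face (uppermost when folded), 52 mm from the hinge axis, mid-width: foot of the thumb ledge's upright face, which looks toward the hinge. The ledge is 70 mm wide, 9 mm tall, and slopes down from its crest to the plate 72 mm from the axis. Between hinge and ledge the face is bare. Axes of the tab: -x from hinge to free edge, z out of the outer face.
- seal: Thin black rubber food seal, 46 x 86 x 3 mm, on the tab's inner face, 15 to 61 mm from the hinge axis; not to be touched. Origin on the hinge axis.
- ring_cutter: Loose steel ring cutter, 72 mm across and 45 mm high, standing beside the case; leave it. Origin: centre of its underside.
- spice_jar: Loose small jar, 44 mm across and 75 mm high, beside the case; leave it. Origin: centre of its underside.
- ramekin: Loose white bowl, 80 mm across and 45 mm high, near the case; leave it. Origin: centre of its underside.
- pastry_brush: Loose pastry brush 200 mm long, lying along its x; leave it. Origin: middle, on the table.
- rolling_pin: Loose wooden rolling pin, 400 mm long along its y, 52 mm thick, lying beyond the case; leave it. Origin: under its middle.
- measuring_mug: Loose steel mug, 84 mm across and 95 mm high; leave it. Origin: centre of its underside.
- spatula: Loose spatula 280 mm long lying along its x; leave it. Origin: middle, on the table.

How it is judged:
By the outcome, as a careful person would: the job done as asked, in the order asked, and still so for the second after the job is handed in, with the robot touching nothing.
It also fails if it takes over 35 s, if anything falls off the work surface, if the arm or the gripper's body presses on something with over 40 N, if the wrist force passes 120 N, or if a joint passes its speed limit or range.

### The arm

A 7-joint arm with a two-finger parallel gripper is mounted at the origin on the work surface. World frame = base frame: x ahead of the robot, y to its left, z up, the work surface at z = 0. Lengths are in m, angles in rad, forces in N, time in s.
With the tool pointing down it reaches from about 0.4 to 0.875 m from the base axis. Payload 19.3 kg.
Tool frame: the origin (TCP) lies at the very end of the fingers, on their centre line; the grasp point (between the pads) lies 19 mm behind it; z points along the fingers, y is the line along which they close (so a half turn about z gives the same grasp; the last joint's range is limited). The gripper opens to 85 mm and grips with 20 to 120 N. Pads are 22 mm wide; open, the fingers measure 114 mm over their backs; the gripper's body (76 mm by 85 mm) begins 54 mm behind the grasp point. The pads swing forward as they close: fully open they stand 13 mm farther back than shut.
Start: joints at [-1.279, 0.521, -0.036, 1.599, 0.021, 1.021, -0.113], TCP at [0.221, 0.585, 0.231] pointing down, gripper open.
Joint ranges: [-2.91, 2.91], [-0.3, 2.13], [-1.5, 1.42], [0.17, 2.43], [-1.26, 4.41], [0.16, 1.93], [-2.52, 2.52]. Speed limits (rad/s): [1.89, 1.89, 2.39, 2.39, 3.01, 3.01, 3.01].

### API

Orientations are given as [roll, pitch, yaw] about the fixed x, y, z axes, in that order (R = Rz(yaw) Ry(pitch) Rx(roll)).
In Python, from workcell import bot gives the robot as it stands. The module is installed in compiled form; this text tells all that it offers.
- The arm moves only by the tool apply_moves, never from a script. Its arguments are lists of equal length, an entry for each row: "claw": the finger opening in m, from 0 to 0.0854; "xyz": the shift along the tool's x, y, z in m, a list of three; "twist": the turn, a rotation vector about the tool's x, y, z in rad, a list of three. A call has 1 to 20 rows; each row shifts and turns the commanded pose from where the row before left it, along the tool's axes as they then stand; what a row does not reach is not made up. A row lasts 1/10 s, in which the tool goes at most 50 mm and 8.59 degrees, less where a joint would pass 70% of its speed; a pose out of reach is approached as far as the arm can. A call with a gripper value outside its range is refused whole. The fingers move at their own pace and stop on an object; "force" is the grip in N (left out, the last holds). Time passes only in rows, so rows that do not move let the fingers close. It gives the time, the measured TCP pose, the force, the opening and the grip force at its end, in the units of the state.
- bot.observe(): the state, without advancing time (a new reading comes with each control period).
- bot.grab_frame(name): name is "side" or "top" or "wrist"; returns a dict with "img" (420x560x3 uint8, red, green, blue), "vfov" (degrees; the focal length in pixels is half the picture's height over the tangent of half this angle, whatever the lens; pixels are square), "cx", "cy" (the principal point, pixels), "view" (4x4, takes a point from world to camera coordinates). Camera axes: x right, y up, looking along -z (the intrinsics and any distortion apply to the point x, -y, -z); pixel columns grow to the right and rows downward; lengths in m; the calibration is good to about 2 mm. A picture is of the moment at which its call begins. There is no depth.
- bot.job_done(): hands the job in; it is judged then, once.
Trained networks look in the newest picture that a camera, given by its name, has taken for a name from the list of things; names that differ only in an ending like _2 or _b are one class to them, and where a whole thing is asked for, a point or a joint stands for the part that bears it (a point fixed in the world has none). Each returns a list of dicts, best first, with "score" (0 to 1); they miss things now and then, are a little off and sometimes report something else, mostly with a low value. They report only what shows in the picture. A call takes as long as a camera call.
- bot.find_in(camera, query): "position" ([x, y, z] in m, in world coordinates, good to about 4 mm: the middle of the surface that is visible of it).
The state is a dict: "clock": time; "qpos": joint angles; "qd": joint speeds; "joint_efforts": joint torques, N m; "position": TCP position; "tool_rot": TCP orientation; "force": force on the tool from outside, world axes, zero at the start; "moment": the same for the moment, N m; "grip_width": finger opening in m; "finger_force": force on a finger pad.
Only numpy, scipy, OpenCV 4.12 (cv2) and the standard library are available. Lean on these libraries where they do the work, as an engineer would, in place of code of your own. Each camera call takes 0.05 s, during which the arm holds its last target. There are 200 camera calls.

## Working session

There is one attempt and no reset: what is moved stays moved. The work goes in short steps, Python scripts to look and compute and a tool call to move; the robot and the scene stay as the last step left them, time stands still between calls to the robot, and variables do not carry over. Pictures are saved under pics/ and viewed, at most 10 in all, crops included, and the job is handed in when it is done.

Besides the shell and the picture viewer there is one more tool, called in YAML: its name, and indented under it one key for each argument. apply_moves: Moves the arm, as the interface text tells. Its arguments: {"type":"object","properties":{"claw":{"type":"array"},"xyz":{"type":"array"},"twist":{"type":"array"},"force":{"type":"number"}},"required":["claw","xyz","twist"]}

```bash
mkdir -p pics; python3 - <<'E'
from workcell import bot
import cv2,numpy as np
s=bot.observe();print(s['clock'],s['position'],s['tool_rot'],s['force'],s['grip_width'])
ims=[]
for c in("side","top"):
    f=bot.grab_frame(c);cv2.imwrite(f'pics/{c}0.png',f['img'][:,:,::-1]);print(c,f['vfov'],f['cx'],f['cy'],np.round(f['view'],3).tolist())
    for q in("case","lip_edge","hinge","tab_edge","ledge","tab","seal","ring_cutter","spice_jar","ramekin","measuring_mug"):
        print(q,[(np.round(d['position'],3).tolist(),round(d['score'],2)) for d in bot.find_in(c,q)[:2]])
E
```

```text
0.0 [0.22111683 0.58422089 0.23072938] [-3.14046291e+00  7.04049126e-05  2.77980053e+00] [-0.5773628   0.54169424  0.55063898] 0.08548874835337227
side 42.62068225259285 277.5622938643575 201.52059488214223 [[0.727, -0.687, 0.001, -0.431], [0.446, 0.473, 0.76, -0.31], [-0.522, -0.552, 0.65, -1.605], [0.0, 0.0, 0.0, 1.0]]
case [([0.604, -0.149, 0.045], 0.76), ([0.594, -0.452, 0.061], 0.71)]
lip_edge [([0.602, -0.145, 0.044], 0.6), ([0.629, -0.15, 0.099], 0.22)]
hinge [([0.626, -0.149, 0.107], 0.6)]
tab_edge [([0.632, -0.152, 0.108], 0.82), ([0.59, -0.263, 0.049], 0.49)]
ledge [([0.626, -0.153, 0.108], 0.62)]
tab [([0.63, -0.153, 0.109], 0.61), ([0.626, -0.149, 0.106], 0.31)]
seal [([0.635, -0.154, 0.094], 0.6)]
ring_cutter [([0.666, -0.016, 0.02], 0.62)]
spice_jar [([0.592, -0.264, 0.047], 0.8)]
ramekin [([0.49, -0.233, 0.028], 0.68), ([0.604, -0.149, 0.045], 0.34)]
measuring_mug [([0.599, -0.454, 0.059], 0.8)]
top 45.135537978707546 281.42973057240977 210.30240978473557 [[0.021, -1.0, 0.009, -0.048], [0.997, 0.022, 0.077, -0.576], [-0.077, 0.007, 0.997, -1.557], [0.0, 0.0, 0.0, 1.0]]
case [([0.599, -0.139, 0.037], 0.87)]
lip_edge [([0.602, -0.137, 0.032], 0.78)]
hinge [([0.634, -0.151, 0.118], 0.48), ([0.638, -0.151, 0.122], 0.46)]
tab_edge [([0.63, -0.15, 0.118], 0.53)]
ledge [([0.633, -0.153, 0.118], 0.44)]
tab [([0.64, -0.148, 0.121], 0.44)]
seal []
ring_cutter [([0.676, -0.025, 0.038], 0.41)]
spice_jar [([0.596, -0.251, 0.075], 0.46)]
ramekin [([0.479, -0.246, 0.019], 0.73), ([0.672, -0.025, 0.04], 0.64)]
measuring_mug [([0.603, -0.453, 0.033], 0.8)]
```

View pics/side0.png

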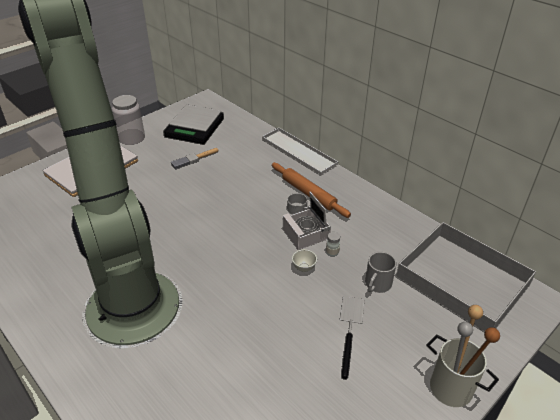

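View pics/top0.png

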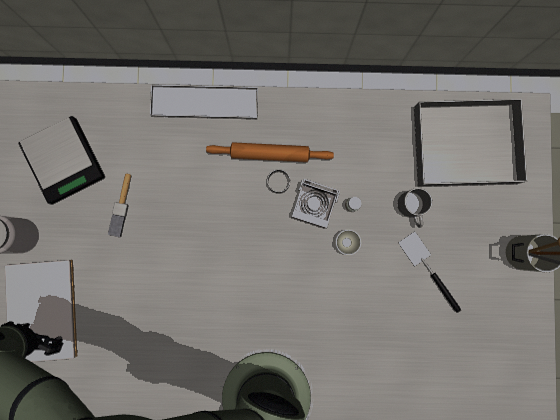

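Side view: case at about (307,225) with the tab standing near upright behind it, jar at (333,243), bowl at (304,262). Top view: case at (315,203), turned, ring at (278,181), jar (353,204), pin beyond (270,153).

```bash
cat > h.py <<'E'
import numpy as np,cv2
def proj(f,P):
    h=f['img'].shape[0];F=h/2/np.tan(np.radians(f['vfov']/2))
    p=(f['view']@np.c_[np.atleast_2d(P),np.ones(len(np.atleast_2d(P)))].T)[:3]
    return np.c_[f['cx']+F*p[0]/-p[2], f['cy']-F*p[1]/-p[2]]
def ray(f,u,v,z):
    h=f['img'].shape[0];F=h/2/np.tan(np.radians(f['vfov']/2))
    R=f['view'][:3,:3];c=-R.T@f['view'][:3,3];d=R.T@np.array([(u-f['cx'])/F,-(v-f['cy'])/F,-1])
    return c+d*(z-c[2])/d[2]
def case_pts(x,y,a,P):
    c,s=np.cos(a),np.sin(a);P=np.atleast_2d(np.array(P,float))
    return np.c_[x+c*P[:,0]-s*P[:,1],y+s*P[:,0]+c*P[:,1],P[:,2]]
E
python3 - <<'E'
from workcell import bot
import cv2,numpy as np
A=cv2.imread('pics/top0.png')[165:241,270:370];B=cv2.imread('pics/side0.png')[182:258,270:370]
r=lambda i:cv2.resize(i,None,fx=7.8,fy=7.8,interpolation=cv2.INTER_CUBIC)[:592]
cv2.imwrite('pics/c1.png',r(A));cv2.imwrite('pics/c2.png',r(B))
E
```

```text
(no output)
```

View pics/c1.png

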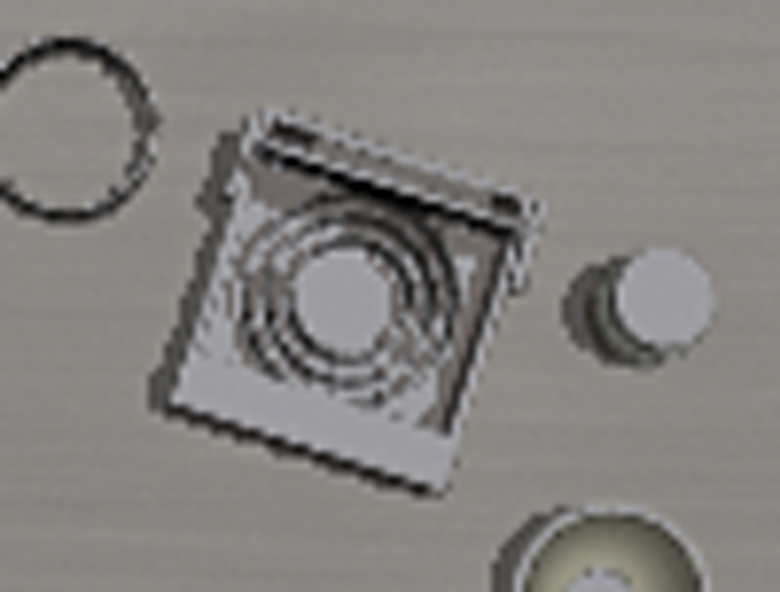

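View pics/c2.png

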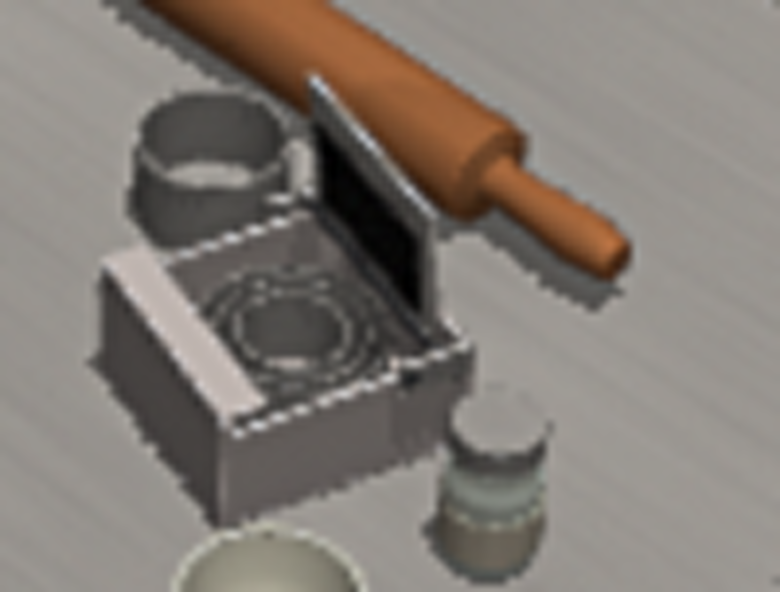

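Top crop: lip's outer corners near (172,403) and (438,487), cheeks' far corners (262,110) and (540,210); the tab stands nearly upright. Side crop: lip corners (103,262), (225,430), case foot (222,525), tab's free edge from (313,75) to (435,212). I fit the pose to these.

```bash
python3 - <<'E'
from workcell import bot
from h import *
from scipy.optimize import least_squares
T=bot.grab_frame('top');S=bot.grab_frame('side')
tp=[((-62,56,67),(172,403)),((-62,-56,67),(438,487)),((-40,-56,67),(448,435)),((58,-61,64),(540,212)),((58,61,64),(258,112))]
sp=[((-62,56,67),(103,262)),((-62,-56,67),(225,428)),((-62,-56,0),(222,525)),((-62,56,0),(97,362))]
def pix(l,o):return np.array([[o[0]+p[1][0]/7.8-.5,o[1]+p[1][1]/7.8-.5] for p in l])
tt,ss=pix(tp,(270,165)),pix(sp,(270,182));te=np.array([[270+313/7.8,182+75/7.8],[270+435/7.8,182+212/7.8]])-.5
def tab(q,y):return (45-80*np.cos(q),y,57.5+80*np.sin(q))
def res(v):
    x,y,a,th=v
    w=lambda l:case_pts(x,y,a,np.array([p[0] for p in l])/1000)
    r=[proj(T,w(tp))-tt,proj(S,w(sp))-ss,proj(S,case_pts(x,y,a,np.array([tab(th,52),tab(th,-52)])/1000))-te]
    return np.concatenate(r).ravel()
r=least_squares(res,[.6,-.14,-.3,1.5],loss='soft_l1');print(r.x);print(np.round(res(r.x).reshape(-1,2),1).tolist())
x,y,a,th=r.x
for n,p in dict(hinge=(45,0,57.5),outside=(80,0,140)).items():print(n,case_pts(x,y,a,np.array(p)/1000))
for q,z in(('ring',.045),('jar',.075)):
  for d in bot.find_in('top',q+'_cutter' if q=='ring' else 'spice_jar')[:2]:print(q,d)
R=bot.observe();print(R['clock'])
E
```

```text
[ 0.59877556 -0.13628111 -0.29862227  1.45800421]
[[-0.6, 0.0], [0.3, 0.9], [1.3, 0.7], [0.8, -0.6], [-1.0, -0.3], [-0.0, -1.2], [-0.1, -1.7], [-0.2, 0.5], [0.6, 0.5], [-0.1, -0.7], [-0.1, 0.2]]
hinge [[ 0.64178398 -0.14952028  0.0575    ]]
outside [[ 0.67523498 -0.15981741  0.14      ]]
ring {'position': [0.6777, -0.0247, 0.0363], 'score': 0.53}
jar {'position': [0.5957, -0.2514, 0.078], 'score': 0.72}
1.4
```

apply_moves:
  claw: [0, 0, 0, 0, 0, 0, 0, 0, 0, 0, 0, 0, 0, 0, 0, 0, 0, 0, 0, 0]
  xyz:
    - [0, 0, 0]
    - [-0.0344, -0.0304, 0]
    - [-0.0344, -0.0304, 0]
    - [-0.0344, -0.0304, 0]
    - [-0.0344, -0.0304, 0]
    - [-0.0344, -0.0304, 0]
    - [-0.0344, -0.0304, 0]
    - [-0.0344, -0.0304, 0]
    - [-0.0344, -0.0304, 0]
    - [-0.0344, -0.0304, 0]
    - [-0.0344, -0.0304, 0]
    - [-0.0344, -0.0304, 0]
    - [-0.0344, -0.0304, 0]
    - [-0.0344, -0.0304, 0]
    - [-0.0344, -0.0304, 0]
    - [-0.0344, -0.0304, 0]
    - [-0.0344, -0.0304, 0]
    - [-0.0344, -0.0304, 0]
    - [-0.0344, -0.0304, 0]
    - [-0.0344, -0.0304, 0]
  twist:
    - [0, 0, -0.063]
    - [0, 0, 0]
    - [0, 0, 0]
    - [0, 0, 0]
    - [0, 0, 0]
    - [0, 0, 0]
    - [0, 0, 0]
    - [0, 0, 0]
    - [0, 0, 0]
    - [0, 0, 0]
    - [0, 0, 0]
    - [0, 0, 0]
    - [0, 0, 0]
    - [0, 0, 0]
    - [0, 0, 0]
    - [0, 0, 0]
    - [0, 0, 0]
    - [0, 0, 0]
    - [0, 0, 0]
    - [0, 0, 0]

```text
clock: 3.4
position: [0.6766, -0.1616, 0.2313]
tool_rot: [3.141, 0.0, 2.843]
force: [0.2, 0.9, 0.5]
grip_width: 0.0002
finger_force: 0.0
```

```bash
python3 - <<'E'
from workcell import bot
from h import *
W=bot.grab_frame('wrist');im=W['img'][:,:,::-1].copy();print(np.round(-W['view'][:3,:3].T@W['view'][:3,3],3),W['vfov'])
x,y,a=.5988,-.1363,-.2986
P=np.array([(-62,56,67),(-62,-56,67),(-40,-56,67),(-40,56,67),(58,-61,64),(58,-56,64),(58,61,64),(22,61,64),(22,-61,64)])/1000
p=proj(W,case_pts(x,y,a,P));print(np.round(p).tolist())
for u,v in p: cv2.circle(im,(int(u),int(v)),3,(0,0,255),1) if abs(u)<2000 and abs(v)<2000 else 0
q=proj(W,case_pts(x,y,a,np.array([(45-80*np.cos(1.458),s,57.5+80*np.sin(1.458)) for s in(-52,52)])/1000))
for u,v in q: cv2.circle(im,(int(u),int(v)),4,(0,255,0),1)
cv2.imwrite('pics/w1.png',im)
E
```

```text
[ 0.599 -0.138  0.373] 61.23927568480286
[[354.0, 1.0], [207.0, 1.0], [208.0, 33.0], [352.0, 33.0], [210.0, 157.0], [216.0, 157.0], [350.0, 157.0], [352.0, 115.0], [208.0, 115.0]]
```

View pics/w1.png

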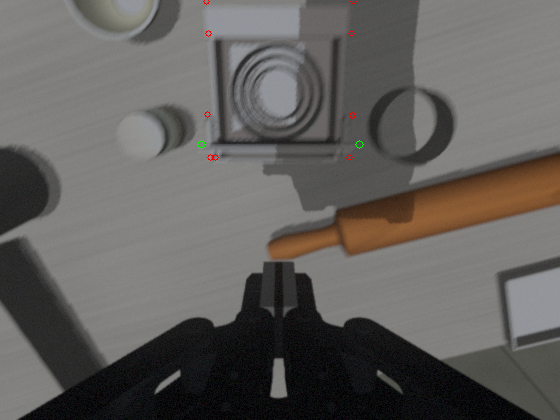

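The wrist view shows the tab's edge at row ~150, lip inner edge at row ~38 and the ring, jar and pin clear of the path. Case agrees with the fit to ~3 mm. I lower the closed fingers behind the tab and push it over.

apply_moves:
  claw: [0, 0, 0, 0, 0, 0, 0, 0, 0, 0, 0, 0, 0, 0]
  xyz:
    - [0, 0.001, 0.033]
    - [0, 0, 0.034]
    - [0, 0, 0.034]
    - [0, 0, 0.032]
    - [0, 0, 0]
    - [0.008, 0, 0]
    - [0.008, 0, 0]
    - [0.006, 0, 0]
    - [0.005, 0, 0]
    - [0.005, 0, 0]
    - [0.004, 0, 0.001]
    - [0.004, 0, 0.001]
    - [0.004, 0, 0.001]
    - [0, 0, 0]
  twist:
    - [0, 0, 0]
    - [0, 0, 0]
    - [0, 0, 0]
    - [0, 0, 0]
    - [0, 0, 0]
    - [0, 0, 0]
    - [0, 0, 0]
    - [0, 0, 0]
    - [0, 0, 0]
    - [0, 0, 0]
    - [0, 0, 0]
    - [0, 0, 0]
    - [0, 0, 0]
    - [0, 0, 0]

```text
clock: 4.85
position: [0.6335, -0.1458, 0.0951]
tool_rot: [-3.142, -0.001, 2.843]
force: [0.6, -0.9, 0.1]
grip_width: 0.0001
finger_force: 0.0
```

```bash
python3 - <<'E'
from workcell import bot
from h import *
s=bot.observe();print(s['position'],s['force'])
S=bot.grab_frame('side');W=bot.grab_frame('wrist')
A=cv2.resize(S['img'][182:258,270:370],(560,426),interpolation=cv2.INTER_CUBIC)[:300];
cv2.imwrite('pics/m1.png',np.vstack([A,W['img'][:300]])[:,:,::-1])
E
```

```text
[ 0.63350509 -0.14583413  0.09506105] [ 0.62585218 -0.86322081  0.10762693]
```

View pics/m1.png

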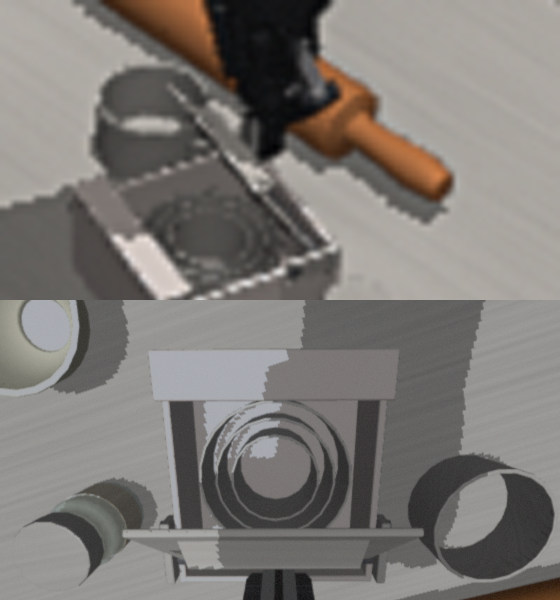

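The tab is being tilted over by the fingers behind it (edge about row 535 in the wrist part), with nothing else touched. I continue along the arc.

apply_moves:
  claw: [0, 0, 0, 0, 0, 0, 0, 0, 0, 0, 0, 0, 0]
  xyz:
    - [0.003, 0, 0.0025]
    - [0.003, 0, 0.0025]
    - [0.003, 0, 0.0025]
    - [0.0025, 0, 0.0025]
    - [0.0022, 0, 0.0028]
    - [0.0022, 0, 0.0028]
    - [0.0018, 0, 0.0033]
    - [0.0017, 0, 0.0033]
    - [0.001, 0, 0.0035]
    - [0.001, 0, 0.0035]
    - [0.0005, 0, 0.0025]
    - [0, 0, 0.002]
    - [0, 0, 0]
  twist:
    - [0, 0, 0]
    - [0, 0, 0]
    - [0, 0, 0]
    - [0, 0, 0]
    - [0, 0, 0]
    - [0, 0, 0]
    - [0, 0, 0]
    - [0, 0, 0]
    - [0, 0, 0]
    - [0, 0, 0]
    - [0, 0, 0]
    - [0, 0, 0]
    - [0, 0, 0]

```text
clock: 6.25
position: [0.6131, -0.1395, 0.0613]
tool_rot: [-3.142, -0.0, 2.843]
force: [0.4, -0.6, 0.4]
grip_width: -0.0002
finger_force: 0.2
```

```bash
python3 - <<'E'
from workcell import bot
from h import *
s=bot.observe();print(s['position'],s['force'])
W=bot.grab_frame('wrist')
cv2.imwrite('pics/m2.png',W['img'][:,:,::-1])
E
```

```text
[ 0.61305652 -0.13954726  0.06129138] [ 0.37118422 -0.57350979  0.42802227]
```

View pics/m2.png

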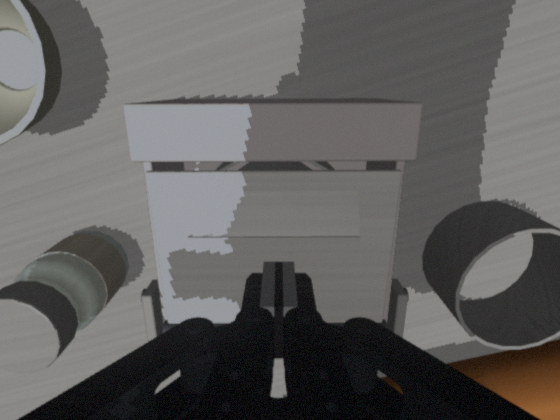

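Tab almost flat; its edge (row 170) is short of the lip edge (row 160). Fingertip (row 262) is on the bare face, ledge face at row 237. Press to flat.

apply_moves:
  claw: [0, 0, 0, 0]
  xyz:
    - [0, 0, 0.001]
    - [0, 0, 0.001]
    - [0, 0, 0.0007]
    - [0, 0, 0]
  twist:
    - [0, 0, 0]
    - [0, 0, 0]
    - [0, 0, 0]
    - [0, 0, 0]

```text
clock: 6.7
position: [0.6131, -0.1395, 0.059]
tool_rot: [3.142, -0.0, 2.843]
force: [-2.4, 0.1, 4.0]
grip_width: -0.0003
finger_force: 1.8
```

apply_moves:
  claw: [0, 0, 0, 0, 0, 0, 0, 0]
  xyz:
    - [0.002, 0, 0]
    - [0.002, 0, 0]
    - [0.002, 0, 0]
    - [0.002, 0, 0]
    - [0.002, 0, 0]
    - [0.002, 0, 0]
    - [0.002, 0, 0]
    - [0, 0, 0]
  twist:
    - [0, 0, 0]
    - [0, 0, 0]
    - [0, 0, 0]
    - [0, 0, 0]
    - [0, 0, 0]
    - [0, 0, 0]
    - [0, 0, 0]
    - [0, 0, 0]

```text
clock: 7.5
position: [0.5998, -0.1354, 0.059]
tool_rot: [3.142, 0.0, 2.843]
force: [2.8, -0.8, 1.7]
grip_width: 0.0001
finger_force: 2.6
```

apply_moves:
  claw: [0, 0, 0, 0, 0]
  xyz:
    - [0.002, 0, 0]
    - [0.002, 0, 0]
    - [0.002, 0, 0]
    - [0.002, 0, 0]
    - [0, 0, 0]
  twist:
    - [0, 0, 0]
    - [0, 0, 0]
    - [0, 0, 0]
    - [0, 0, 0]
    - [0, 0, 0]

```text
clock: 8.0
position: [0.5921, -0.1331, 0.059]
tool_rot: [-3.142, 0.0, 2.843]
force: [3.3, -0.4, 1.9]
grip_width: 0.0003
finger_force: 2.8
```

apply_moves:
  claw: [0, 0, 0]
  xyz:
    - [0.001, 0, 0]
    - [0.001, 0, 0]
    - [0, 0, 0]
  twist:
    - [0, 0, 0]
    - [0, 0, 0]
    - [0, 0, 0]

```text
clock: 8.3
position: [0.5903, -0.1325, 0.059]
tool_rot: [-3.142, 0.0, 2.843]
force: [3.9, -2.4, 1.9]
grip_width: -0.0001
finger_force: 3.1
```

apply_moves:
  claw: [0, 0, 0, 0]
  xyz:
    - [0.001, 0, 0]
    - [0.001, 0, 0]
    - [0.001, 0, 0]
    - [0, 0, 0]
  twist:
    - [0, 0, 0]
    - [0, 0, 0]
    - [0, 0, 0]
    - [0, 0, 0]

```text
clock: 8.7
position: [0.5888, -0.132, 0.0593]
tool_rot: [3.141, 0.003, 2.843]
force: [12.2, -4.1, -1.2]
grip_width: -0.0003
finger_force: 6.0
```

```bash
python3 - <<'E'
from workcell import bot
from h import *
s=bot.observe();print(s['position'],s['force'])
W=bot.grab_frame('wrist')
cv2.imwrite('pics/m3.png',W['img'][:,:,::-1])
E
```

```text
[ 0.58876026 -0.1320298   0.05930646] [12.22996572 -4.09810239 -1.19423166]
```

View pics/m3.png

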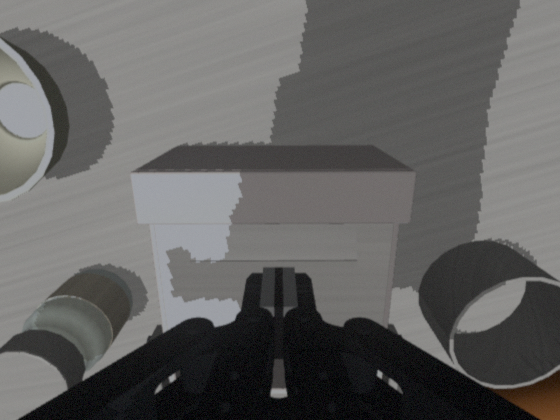

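The push force jumped to 13 N with the motion blocked, and the tab's edge is now out of sight beneath the lip (row 221), ledge face at row 261: travel is about 14 mm, fully home. Back off and lift.

apply_moves:
  claw: [0, 0, 0, 0, 0, 0, 0, 0, 0]
  xyz:
    - [-0.0015, 0, -0.0005]
    - [-0.001, 0, -0.001]
    - [-0.001, 0, -0.002]
    - [0, 0, -0.01]
    - [0, 0, -0.03]
    - [0, 0, -0.04]
    - [0, 0, -0.04]
    - [-0.02, 0, -0.03]
    - [0, 0, 0]
  twist:
    - [0, 0, 0]
    - [0, 0, 0]
    - [0, 0, 0]
    - [0, 0, 0]
    - [0, 0, 0]
    - [0, 0, 0]
    - [0, 0, 0]
    - [0, 0, 0]
    - [0, 0, 0]

```text
clock: 9.65
position: [0.6126, -0.1393, 0.2174]
tool_rot: [3.141, 0.007, 2.843]
force: [-0.4, 0.5, -0.2]
grip_width: -0.0002
finger_force: 0.0
```

```bash
python3 - <<'E'
from workcell import bot
from h import *
s=bot.observe();print(s['position'],s['force'])
S=bot.grab_frame('side');W=bot.grab_frame('wrist')
A=cv2.resize(S['img'][182:258,270:370],(560,426),interpolation=cv2.INTER_CUBIC)[:330];
cv2.imwrite('pics/m4.png',np.vstack([A,W['img'][:270]])[:,:,::-1])
E
```

```text
[ 0.61261081 -0.13925268  0.21736547] [-0.42599302  0.4936807  -0.2140889 ]
```

View pics/m4.png

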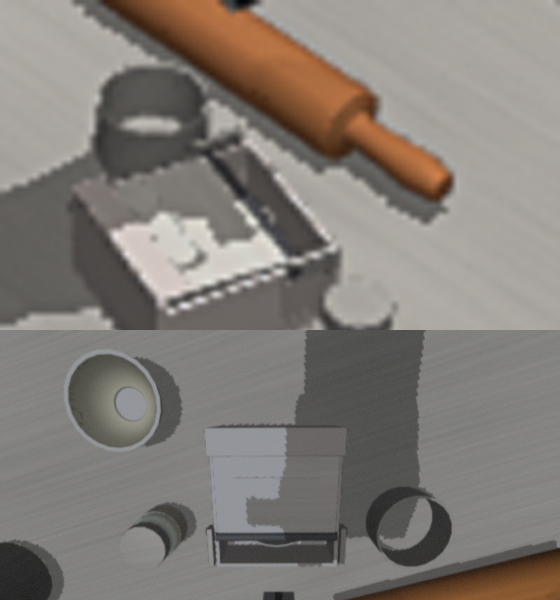

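The tab lies flat, tucked under the lip, and stays shut with the fingers clear; ring, jar, bowl and pin are unmoved.

```bash
python3 -c "
from workcell import bot
print(bot.job_done())"
```

```text
the job is handed in; nothing more can be done
None
```

The case is closed: the tab lies flat, is pushed home under the retaining lip, and stayed shut after the fingers let go. The ring cutter, jar, bowl and rolling pin look unmoved, and I handed the job in at about 10 s of robot time.

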